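# Raise the vial tray to the yellow rung

## Task

Take the vial tray by its blue handle and raise it up the rung stand until its red pawl has gone past the yellow rung and dropped back out above it, without going on past the next rung; then lower it slowly, feeling for the rung, until the pawl sits on the yellow rung and carries the tray. Do not let the tray drop or press it down hard on the rung, leave the beaker, vials and tube rack undisturbed, and let go so that the tray hangs there on its own.

Things in the scene. Friction and masses are not known exactly. Their poses are not given: they have to be found in the camera images.
- mast: the fixed rung stand, 310 mm high: base plate 200 x 190 mm, two upright side rails at y = +70 and -70 mm. Origin on the bench midway between the rails; its -x side, with the tray, faces the robot. Between the rails (x = 0) run three level round rungs, 12 mm thick, 50 mm apart: steel, yellow, steel. The yellow middle one is 150 to 205 mm above the bench.
- clip: orange clip, 22 x 8 x 6 mm, on the outside of the stand's left (+y) rail, marking the yellow rung; origin at its centre. It is only roughly level with it: the yellow rung's centre lies anywhere from 8 mm below to 8 mm above the clip's. The rung itself is not measured.
- bail (a point): middle of the tray's blue handle bar: level, round, 13 mm thick, 140 mm long, along the stand's y axis, 110 mm in front (-x) of the stand's origin; 138 mm above the bench when the tray is down, rising with it. Its axes are the stand's. The vials' caps are 58 mm below it; free above.
- carriage: the white vial tray, 100 x 150 mm, 26 mm high, with eight fixed capped vials and the handle; it slides straight up and down on the rails. Its origin lies at the stand's origin when down and rises with it. With slide and pawl it weighs 0.55 to 0.85 kg; sliding friction about 1 N either way.
- lift (a joint): height of the tray on its slide, m: 0 = fully down, where it starts, 0.20 = top stop. A free fall of about 2 mm makes it faster than 0.18 m/s, which counts as a drop.
- pivot (a point): pivot of the red pawl on the tray's slide: 75 mm above the bench and 35 mm in front of the rungs' plane when the tray is down; rises with the tray.
- pawl_angle (a joint): angle of the gravity pawl, rad: 0 = nose level, out over the rungs' plane, held by a stop; a counterweight pulls it there. While the tray rises a rung pushes the nose down, up to about 0.7; it swings free when the pivot is about 28 mm above the rung's centre and falls back to 0 in about 0.2 s.
- pawl: red nose of the pawl, 10 mm thick, reaching 39 mm from its origin at the pivot along its x axis. Lowered, the level nose lands on a rung when the pivot is about 11 mm above the rung's centre, and cannot go below it. Rung and pawl are hard: feel for the contact; over 22 N is too hard.
- beaker: bystander: clear plastic beaker 100 mm wide, 120 mm tall, on the white stirrer box (160 x 160 mm, 80 mm high) to the right of the stand; origin under its centre.
- vial_a: bystander: amber capped vial, 28 mm thick, 55 mm tall, standing on the bench left of the stand; origin under its centre.
- vial_b: bystander: amber capped vial like the other.
- tube_rack: bystander: white tube rack 55 x 150 mm, 60 mm high with its tubes, left of the stand; origin under its centre.

How it is judged:
On the way:
1. the tray is raised so far that the pawl has gone past the yellow rung and dropped back out above it (z of pivot in the frame of clip between 0.0195 and 0.075 m and value of joint pawl_angle below 0.2 rad), for 0.1 s.
At the end, for the whole second after the job is handed in: the pawl, out level (within 0.15 rad), rests on the yellow rung with more than 3 N of the tray's weight, its pivot 0 to 22 mm above the clip's height (a rung lies 50 mm off on either side), and the tray is still (below 0.01 m/s) (contact force between pawl and anything else above 3 N and z of pivot in the frame of clip between 0 and 0.022 m and value of joint pawl_angle below 0.15 rad and linear speed of carriage below 0.01 m/s); the robot touches nothing.
It fails at once if the tray falls or is lowered faster than 0.18 m/s (velocity of joint lift below -0.18 m/s).
It fails at once if the pawl is pressed on a rung with more than 22 N (contact force between pawl and anything else above 22 N).
It fails at once if the tray is raised so high that the pawl goes past the rung above the yellow one (z of pivot in the frame of clip above 0.087 m).
It fails at once if the beaker, a vial or the tube rack is moved by more than 15 mm (distance of any of beaker, vial_a, vial_b, tube_rack from where it was at the start of the episode above 0.015 m).
It also fails if it takes over 50 s, if anything falls off the work surface, if the arm or the gripper's body presses on something with over 40 N, if the wrist force passes 120 N, or if a joint passes its speed limit or range.

## Robot

A 6-joint arm with a two-finger parallel gripper is mounted at the origin on the work surface. World frame = base frame: x ahead of the robot, y to its left, z up, the work surface at z = 0. Lengths are in m, angles in rad, forces in N, time in s.
With the tool pointing down it reaches from about 0.375 to 0.9 m from the base axis. Payload 3.1 kg.
Tool frame: the origin (TCP) lies midway between the tips of the shut fingers; the grasp point (between the pads) lies 19 mm behind it; z points along the fingers, y is the line along which they close (so a half turn about z gives the same grasp; the last joint's range is limited). The gripper opens to 87 mm and grips with 3 to 60 N. Pads are 19 mm wide; open, the fingers measure 117 mm over their backs; the gripper's body (75 mm by 190 mm) begins 51 mm behind the grasp point.
Start: joints at [0.935, 0.527, 1.433, -0, 1.181, -0.178], TCP at [0.276, 0.561, 0.223] pointing down, gripper open.
Joint ranges: [-3.08, 3.08], [-0.75, 2.2], [0.22, 2.44], [-1.43, 4.57], [0, 2.65], [-2.85, 2.85]. Speed limits (rad/s): [2.79, 2.79, 3.14, 3.14, 3.14, 3.14].

## Interface

Orientations are given as a rotation vector (axis times angle).
In Python, from cell import monitor, camera, robot, models gives the robot as it stands.
- The arm moves only by the tool send_rows, never from a script. Its argument "moves" is a list of rows, each an object of numbers: "x", "y", "z": the shift along the tool's x, y, z in shares of 500 mm (1.0 is 500 mm); "ax", "ay", "az": the turn, a rotation vector about the tool's x, y, z in fractions of the full range, 1 being 360 degrees; "hand": the opening, from -1 (shut) to 1 (fully open). A call has 1 to 20 rows; each row is the pose to reach, as a shift and turn from the pose commanded when the call began, along the tool's axes at that moment; what a row does not reach only later rows make up. A row lasts 1/8 s, in which the tool goes at most 62.5 mm and 10.7 degrees, less where a joint would pass 70% of its speed; a pose out of reach is approached as far as the arm can. A shift or turn number past 1, either way, is cut back to 1. A call with a gripper value outside its range is refused whole. The fingers move at their own pace and stop on an object; the grip force is fixed at half the most. Time passes only in rows, so rows that repeat a pose let the fingers close. It gives the time, the measured TCP pose, the force, the opening and the grip force at its end, in the units of the state.
- monitor.get_state(): the state, without advancing time (a new reading comes with each control period).
- camera(name): name is "side" or "top" or "wrist"; returns a dict with "frame" (384x512x3 uint8, blue, green, red), "z_map" (384x512 float32, m along the optical axis (not along the pixel's ray), 0 where there is no reading), "intrinsics" (3x3 intrinsics, pixels), "rvec" (rotation vector, rad) and "tvec" (3), from world to camera coordinates, as OpenCV has them. Camera axes: x right, y down, z forward; pixel columns grow to the right and rows downward; lengths in m; the calibration is good to about 2 mm. A picture is of the moment at which its call begins.
- robot.finish_job(): hands the job in; it is judged then, once.
Trained networks look in a picture, given as the dict that the camera call returned (one of the last four; its "shot" number tells which), for a name from the list of things; names that differ only in an ending like _2 or _b are one class to them, and where a whole thing is asked for, a point or a joint stands for the part that bears it (a point fixed in the world has none). Each returns a list of dicts, best first, with "score" (0 to 1); they miss things now and then, are a little off and sometimes report something else, mostly with a low value. They report only what shows in the picture. A call takes as long as a camera call.
- models.find_in(query, picture): "location" ([row, column] as shares, 0 to 1, of the picture: columns of its width, rows of its height, amid what is visible of it).
- models.masks_of(query, picture): "region" (384x512 bool, what is visible of it) and "location" ([row, column] as shares, 0 to 1, of the picture: columns of its width, rows of its height, amid what is visible of it).
The state is a dict: "time": time; "q": joint angles; "qd": joint speeds; "joint_torque": joint torques, N m; "eef_pos": TCP position; "tcp_rot": TCP orientation; "ft_force": force on the tool from outside, world axes, zero at the start; "moment": the same for the moment, N m; "width": opening from 0.0 (shut) to 1.0 (fully open); "finger_force": force on a finger pad.
Only numpy, scipy, OpenCV 4.12 (cv2) and the standard library are available. Lean on these libraries where they do the work, as an engineer would, in place of code of your own. Each camera call takes 0.05 s, during which the arm holds its last target. There are 200 camera calls.

## Working session

There is one attempt and no reset: what is moved stays moved. The work goes in short steps, Python scripts to look and compute and a tool call to move; the robot and the scene stay as the last step left them, time stands still between calls to the robot, and variables do not carry over. Pictures are saved under pics/ and viewed, at most 10 in all, crops included, and the job is handed in when it is done.

Besides the shell and the picture viewer there is one more tool, called after "Request:" as name(argument=value, ...), one argument or row to a line, values as JSON. send_rows: Moves the arm, as the interface text tells. Its arguments: {"type":"object","properties":{"moves":{"type":"array","items":{"type":"object","properties":{"x":{"type":"number"},"y":{"type":"number"},"z":{"type":"number"},"ax":{"type":"number"},"ay":{"type":"number"},"az":{"type":"number"},"hand":{"type":"number"}}}}},"required":["moves"]}

```bash
mkdir -p pics
cat > h.py <<'E'
import numpy as np, cv2
from cell import monitor, camera, robot, models
def world(p, rc=None, mask=None):
    K=np.array(p["intrinsics"]);R=cv2.Rodrigues(np.array(p["rvec"],float))[0];t=np.array(p["tvec"],float).ravel()
    z=p["z_map"]
    if mask is None:
        v,u=[np.array([int(round(a))]) for a in rc]
    else: v,u=np.nonzero(mask&(z>0))
    d=z[v,u]; c=np.stack([(u-K[0,2])/K[0,0]*d,(v-K[1,2])/K[1,1]*d,d],1)
    return (c-t)@R
E
python3 - <<'E'
from h import *
for n in ["side","top"]:
    p=camera(n); cv2.imwrite(f"pics/{n}0.png",p["frame"])
    R=cv2.Rodrigues(np.array(p["rvec"],float))[0]; print(n,"cam at",(-R.T@np.ravel(p["tvec"])).round(3))
    for q in ["clip","bail","carriage","mast","pawl","beaker","vial_a","tube_rack"]:
        for m in models.masks_of(q,p)[:2]:
            w=world(p,mask=m["region"])
            print(q,round(m["score"],2),(np.array(m["location"])*[384,512]).round(),m["region"].sum(), *( [np.median(w,0).round(3),np.percentile(w,3,0).round(3),np.percentile(w,97,0).round(3)] if len(w) else []))
s=monitor.get_state(); print(s["eef_pos"],s["tcp_rot"],s["ft_force"],s["time"])
E
```

```text
side cam at [0.351 0.93  1.062]
clip 0.51 [224. 276.] 2553 [0.517 0.035 0.057] [ 0.453 -0.053  0.029] [0.608 0.113 0.144]
clip 0.4 [210. 243.] 13 [0.592 0.113 0.186] [0.586 0.109 0.184] [0.602 0.115 0.19 ]
bail 0.67 [224. 277.] 2787 [0.518 0.036 0.055] [ 0.45  -0.055  0.014] [0.608 0.113 0.144]
bail 0.54 [108. 309.] 1197 [ 0.517 -0.374  0.162] [ 0.476 -0.452  0.083] [ 0.562 -0.354  0.199]
carriage 0.89 [224. 274.] 2732 [0.516 0.035 0.056] [ 0.449 -0.056  0.027] [0.608 0.113 0.144]
carriage 0.51 [363. 273.] 234 [0.443 0.416 0.049] [0.432 0.396 0.007] [0.457 0.423 0.059]
mast 0.94 [224. 262.] 5311 [0.564 0.062 0.052] [ 0.453 -0.051  0.005] [0.647 0.119 0.31 ]
mast 0.18 [212. 260.] 196 [0.57  0.027 0.078] [ 0.543 -0.044  0.012] [0.607 0.038 0.086]
pawl 0.48 [216. 259.] 177 [0.572 0.027 0.078] [ 0.543 -0.033  0.014] [0.618 0.04  0.087]
pawl 0.26 [223. 278.] 2596 [0.518 0.036 0.057] [ 0.452 -0.052  0.028] [0.609 0.113 0.144]
beaker 0.69 [213. 260.] 184 [0.567 0.027 0.078] [ 0.543 -0.004  0.026] [0.603 0.038 0.086]
beaker 0.63 [110. 308.] 1140 [ 0.516 -0.372  0.162] [ 0.477 -0.45   0.087] 
[... 398 characters left out ...]
0.502 -0.042  1.328]
bail 0.86 [215. 246.] 1998 [0.513 0.018 0.051] [ 0.452 -0.054  0.01 ] [0.604 0.091 0.144]
carriage 0.62 [217. 239.] 1850 [0.512 0.019 0.05 ] [ 0.454 -0.052  0.012] [0.595 0.09  0.144]
mast 0.95 [207. 241.] 3702 [0.551 0.019 0.035] [ 0.455 -0.066  0.007] [0.625 0.108 0.31 ]
beaker 0.77 [217. 388.] 1214 [ 0.521 -0.421  0.135] [ 0.476 -0.447  0.08 ] [ 0.563 -0.356  0.2  ]
tube_rack 0.81 [169. 140.] 859 [0.663 0.359 0.04 ] [0.636 0.293 0.013] [0.694 0.432 0.062]
tube_rack 0.27 [236. 125.] 95 [0.448 0.404 0.05 ] [0.435 0.397 0.004] [0.46  0.42  0.058]
[0.27562685 0.56090902 0.22257307] [-7.11331993e-01 -3.05998562e+00 -1.70969776e-05] [-0.58855401  0.15402986  0.03236209] 0.9
```

```bash
python3 -c "
import cv2,numpy as np
cv2.imwrite('pics/both.png',cv2.resize(np.hstack([cv2.imread('pics/side0.png'),cv2.imread('pics/top0.png')]),(800,300),interpolation=cv2.INTER_AREA))"
```

```text
(no output)
```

View pics/side0.png

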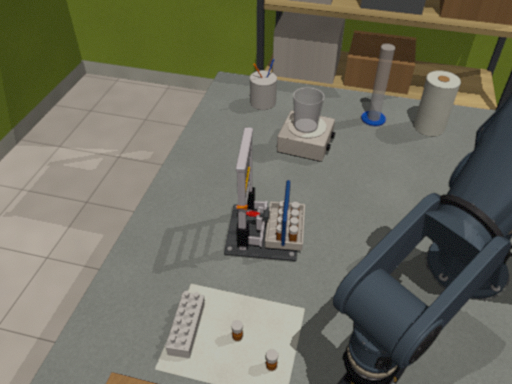

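View pics/top0.png

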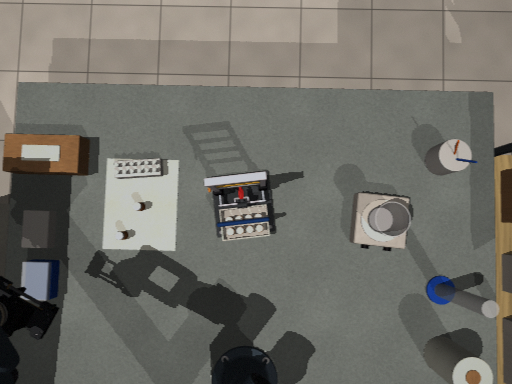

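The side view shows the tray with its blue handle at about px (288,212) and the orange clip at (242,207). The top view shows the handle bar along (217,224)-(271,220), with the stand slightly yawed. Next I'll fit the bar and the clip by colour.

Run:
```python
from h import *
for n in ["side","top"]:
    p=camera(n); hsv=cv2.cvtColor(p["frame"],cv2.COLOR_BGR2HSV)
    for name,lo,hi in [("blue",(105,120,40),(125,255,255)),("orange",(5,180,120),(16,255,255)),("yellow",(20,150,100),(32,255,255)),("red",(0,180,80),(4,255,255))]:
        m=cv2.inRange(hsv,lo,hi)>0
        w=world(p,mask=m); w=w[(w[:,0]>.42)&(w[:,0]<.66)&(abs(w[:,1]-.03)<.13)]
        if name=="blue": w=w[abs(w[:,2]-.14)<.012]
        if len(w)<3: print(n,name,len(w)); continue
        print(n,name,len(w),w.mean(0).round(4),np.median(w,0).round(4),w.min(0).round(3),w.max(0).round(3))
        if name=="blue":
            l=cv2.fitLine(w[:,:2].astype(np.float32),cv2.DIST_HUBER,0,.01,.01).ravel(); print("  yaw of y-axis dir",l, np.arctan2(-l[0],l[1]) if l[1]>0 else np.arctan2(l[0],-l[1]))
            s=(w[:,:2]-l[2:])@l[:2]; print("  ends",l[2:]+s.min()*l[:2],l[2:]+s.max()*l[:2])
    # rails/top panel
    z=world(p,mask=p["z_map"]>0); z=z[(z[:,2]>.295)&(z[:,2]<.32)&(abs(z[:,0]-.58)<.1)&(abs(z[:,1]-.03)<.13)]
    if len(z):
        (c,sz,a)=cv2.minAreaRect(z[:,:2].astype(np.float32)); print("  top",c,sz,a,z.max(0))
```

```text
side blue 145 [0.4981 0.0264 0.1431] [0.4976 0.0288 0.1435] [ 0.486 -0.054  0.13 ] [0.511 0.094 0.148]
  yaw of y-axis dir [ 0.13272566 -0.9911528   0.4972649   0.03177202] 0.13311847
  ends [0.48896971 0.0937178 ] [ 0.50871727 -0.05375072]
side orange 25 [0.5935 0.1144 0.1874] [0.5917 0.115  0.1877] [0.582 0.105 0.183] [0.606 0.119 0.193]
side yellow 40 [0.6085 0.0081 0.1956] [0.6089 0.0076 0.1946] [ 0.601 -0.03   0.19 ] [0.616 0.047 0.242]
side red 47 [0.5903 0.0287 0.0783] [0.5899 0.0295 0.0788] [0.574 0.018 0.069] [0.606 0.038 0.083]
  top (0.6076869368553162, 0.033045969903469086) (0.022338377311825752, 0.16345182061195374) 8.092782974243164 [0.62873772 0.11375823 0.31457083]
top blue 198 [0.5016 0.0141 0.1428] [0.502  0.0133 0.143 ] [ 0.486 -0.06   0.137] [0.517 0.09  0.149]
  yaw of y-axis dir [ 0.14397782 -0.9895809   0.50160193  0.0141136 ] 0.14447995
  ends [0.49065795 0.08933321] [ 0.51241894 -0.06023326]
top orange 4 [0.5917 0.116  0.1386] [0.5897 0.1108 0.1838] [0.585 0.11  0.001] [0.602 0.132 0.186]
top yellow 32 [0.6063 0.0269 0.1937] [0.6066 0.0268 0.1941] [ 0.6   -0.028  0.19 ] [0.614 0.07  0.198]
top red 51 [0.5911 0.027  0.0727] [0.5919 0.0276 0.0771] [0.574 0.022 0.007] [0.614 0.035 0.085]
  top (0.6102120280265808, 0.031413912773132324) (0.02270393818616867, 0.15938594937324524) 8.07705020904541 [0.63097195 0.11108829 0.31392341]
```

```bash
cat >> h.py <<'E'
from scipy.spatial.transform import Rotation as Ro
yaw,th=.14,.35
BAIL=np.array([.499,.0167,.138]); ex=np.array([np.cos(yaw),np.sin(yaw),0]); ez=np.array([0,0,1.])
zt=np.sin(th)*ex-np.cos(th)*ez; yt=np.cos(th)*ex+np.sin(th)*ez; RT=np.stack([np.cross(yt,zt),yt,zt],1)
def delta(pos,Rt=RT):
    s=monitor.get_state(); R=Ro.from_rotvec(s["tcp_rot"]).as_matrix()
    print("mm",(R.T@(pos-s["eef_pos"])*1e3).round(1),"rot",Ro.from_matrix(R.T@Rt).as_rotvec().round(4))
E
python3 -c "
from h import *
g=BAIL+.019*zt
delta(g-.08*zt); print(g)"
```

```text
mm [-423.2 -401.7   27.2] rot [-0.3217 -0.1704  0.9637]
[0.50545131 0.01760913 0.12015192]
```

Units first: shifts go in shares of 500 mm and turns go in shares of 360 degrees. So -423.2 mm is -0.8464, -401.7 mm is -0.8034, 0.9637 rad is 0.1534.

Request:
send_rows(
  moves=[
    {"x": -0.8464,"y": -0.8034,"z": 0.0544,"ax": -0.0512,"ay": -0.0271,"az": 0.1534,"hand": 0.3},
    {"x": -0.8464,"y": -0.8034,"z": 0.0544,"ax": -0.0512,"ay": -0.0271,"az": 0.1534,"hand": 0.3},
    {"x": -0.8464,"y": -0.8034,"z": 0.0544,"ax": -0.0512,"ay": -0.0271,"az": 0.1534,"hand": 0.3},
    {"x": -0.8464,"y": -0.8034,"z": 0.0544,"ax": -0.0512,"ay": -0.0271,"az": 0.1534,"hand": 0.3},
    {"x": -0.8464,"y": -0.8034,"z": 0.0544,"ax": -0.0512,"ay": -0.0271,"az": 0.1534,"hand": 0.3},
    {"x": -0.8464,"y": -0.8034,"z": 0.0544,"ax": -0.0512,"ay": -0.0271,"az": 0.1534,"hand": 0.3},
    {"x": -0.8464,"y": -0.8034,"z": 0.0544,"ax": -0.0512,"ay": -0.0271,"az": 0.1534,"hand": 0.3},
    {"x": -0.8464,"y": -0.8034,"z": 0.0544,"ax": -0.0512,"ay": -0.0271,"az": 0.1534,"hand": 0.3},
    {"x": -0.8464,"y": -0.8034,"z": 0.0544,"ax": -0.0512,"ay": -0.0271,"az": 0.1534,"hand": 0.3},
    {"x": -0.8464,"y": -0.8034,"z": 0.0544,"ax": -0.0512,"ay": -0.0271,"az": 0.1534,"hand": 0.3},
    {"x": -0.8464,"y": -0.8034,"z": 0.0544,"ax": -0.0512,"ay": -0.0271,"az": 0.1534,"hand": 0.3},
    {"x": -0.8464,"y": -0.8034,"z": 0.0544,"ax": -0.0512,"ay": -0.0271,"az": 0.1534,"hand": 0.3},
    {"x": -0.8464,"y": -0.8034,"z": 0.0544,"ax": -0.0512,"ay": -0.0271,"az": 0.1534,"hand": 0.3},
    {"x": -0.8464,"y": -0.8034,"z": 0.0544,"ax": -0.0512,"ay": -0.0271,"az": 0.1534,"hand": 0.3},
  ],
)

```text
time: 2.75
eef_pos: [0.4778, 0.015, 0.1954]
tcp_rot: [1.892, 2.182, 0.386]
ft_force: [-0.6, 0.1, -0.3]
width: 0.653
finger_force: 0.0
```

Run:
```python
from h import *
g=BAIL+.019*zt
delta(g-.08*zt); delta(g); s=monitor.get_state(); print(s["time"],s["ft_force"],s["width"],s["q"])
p=camera("wrist"); cv2.imwrite("pics/w1.png",p["frame"])
m=cv2.inRange(cv2.cvtColor(p["frame"],cv2.COLOR_BGR2HSV),(105,120,40),(125,255,255))>0
w=world(p,mask=m); w=w[(abs(w[:,2]-.14)<.012)&(abs(w[:,0]-.5)<.05)]
if len(w)>10:
    a=(w-BAIL); print(len(w),"rel bail along stand x,y,z: med",np.median(np.c_[a@ex,a@np.cross(ez,ex),a[:,2]],0).round(4),np.percentile(np.c_[a@ex,a@np.cross(ez,ex),a[:,2]],[2,98],axis=0).round(4))
    l=cv2.fitLine(w[:,:2].astype(np.float32),cv2.DIST_HUBER,0,.01,.01).ravel(); print(l)
```

```text
mm [-1.3  0.3  0.2] rot [-0.0003 -0.0008  0.002 ]
mm [-1.3  0.3 80.2] rot [-0.0003 -0.0008  0.002 ]
2.75 [-0.61360417  0.12945178 -0.31512646] 0.6527910719762874 [-0.30082988  0.27673585  2.07841696  0.31803165  0.48917572 -0.70211745]
2158 rel bail along stand x,y,z: med [-0.0007  0.0202  0.0049] [[-0.0047 -0.0738 -0.0013]
 [ 0.0057  0.0726  0.0068]]
[ 0.13571271 -0.9907482   0.49811208  0.01726624]
```

View pics/w1.png

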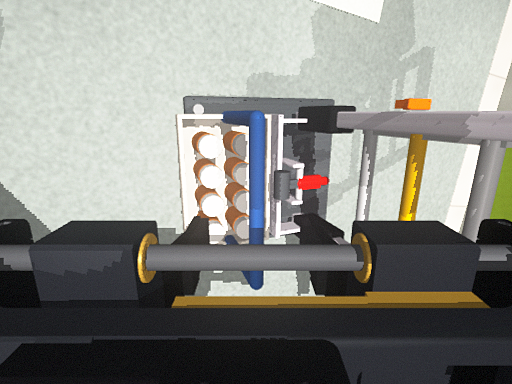

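The wrist view shows the blue bar (px x≈258) centred between the fingers, parallel to them, with the red pawl and the yellow rung to the right. The measured bar position agrees with my estimate within 1 mm. I'll go in and grip.

Scaled: 80 mm is 0.16, 65 mm is 0.13.

Request:
send_rows(
  moves=[
    {"z": 0.04,"hand": 0.3},
    {"z": 0.09,"hand": 0.3},
    {"z": 0.13,"hand": 0.3},
    {"z": 0.16,"hand": 0.3},
    {"z": 0.16,"hand": 0.3},
    {"z": 0.16,"hand": -1},
    {"z": 0.16,"hand": -1},
    {"z": 0.16,"hand": -1},
    {"z": 0.16,"hand": -1},
    {"z": 0.16,"hand": -1},
    {"z": 0.16,"hand": -1},
  ],
)

```text
$.moves[0]: bad value
```

Run:
```python
from h import *
s=monitor.get_state(); print(s["time"],s["eef_pos"],s["ft_force"],s["moment"],s["width"]*87,s["finger_force"])
R=Ro.from_rotvec(s["tcp_rot"]).as_matrix(); print("up 100mm in tool:",R.T@[0,0,100], "grasp pt",s["eef_pos"]-.019*R[:,2])
```

```text
2.8 [0.47791165 0.01477571 0.19544209] [0.04427367 0.23307829 0.13489596] [-0.15740148  0.20652698 -0.05926709] 56.50811407007856 0.0
up 100mm in tool: [-1.12001767e-03  3.42807559e+01 -9.39405651e+01] grasp pt [0.47146368 0.01385515 0.2132908 ]
```

Scaled: 80 mm is 0.16, 65 mm is 0.13.

Request:
send_rows(
  moves=[
    {"x": 0,"y": 0,"z": 0.04,"ax": 0,"ay": 0,"az": 0,"hand": 0.3},
    {"x": 0,"y": 0,"z": 0.09,"ax": 0,"ay": 0,"az": 0,"hand": 0.3},
    {"x": 0,"y": 0,"z": 0.13,"ax": 0,"ay": 0,"az": 0,"hand": 0.3},
    {"x": 0,"y": 0,"z": 0.16,"ax": 0,"ay": 0,"az": 0,"hand": 0.3},
    {"x": 0,"y": 0,"z": 0.16,"ax": 0,"ay": 0,"az": 0,"hand": 0.3},
    {"x": 0,"y": 0,"z": 0.16,"ax": 0,"ay": 0,"az": 0,"hand": -1},
    {"x": 0,"y": 0,"z": 0.16,"ax": 0,"ay": 0,"az": 0,"hand": -1},
    {"x": 0,"y": 0,"z": 0.16,"ax": 0,"ay": 0,"az": 0,"hand": -1},
    {"x": 0,"y": 0,"z": 0.16,"ax": 0,"ay": 0,"az": 0,"hand": -1},
    {"x": 0,"y": 0,"z": 0.16,"ax": 0,"ay": 0,"az": 0,"hand": -1},
    {"x": 0,"y": 0,"z": 0.16,"ax": 0,"ay": 0,"az": 0,"hand": -1},
  ],
)

```text
time: 4.18
eef_pos: [0.5067, 0.0175, 0.1208]
tcp_rot: [1.892, 2.178, 0.387]
ft_force: [3.7, 2.1, 1.2]
width: 0.137
finger_force: 30.0
```

Run:
```python
from h import *
s=monitor.get_state(); print(s["time"],s["eef_pos"],s["ft_force"],s["moment"],s["width"]*87,s["finger_force"])
R=Ro.from_rotvec(s["tcp_rot"]).as_matrix(); print("up 100mm in tool:",R.T@[0,0,100], "grasp pt",s["eef_pos"]-.019*R[:,2])
```

```text
4.175 [0.50668486 0.0175337  0.1208177 ] [3.66862661 2.13524919 1.20039033] [ 0.42772417 -0.27798832  0.23294417] 11.919224809442882 29.999392926692963
up 100mm in tool: [-5.78173447e-02  3.44945203e+01 -9.38622647e+01] grasp pt [0.5001935  0.01662996 0.13865153]
```

Request:
send_rows(
  moves=[
    {"x": 0,"y": 0.0056,"z": -0.0086,"ax": 0,"ay": 0,"az": 0,"hand": -1},
    {"x": 0,"y": 0.009,"z": -0.018,"ax": 0,"ay": 0,"az": 0,"hand": -1},
    {"x": 0,"y": 0.0126,"z": -0.0274,"ax": 0,"ay": 0,"az": 0,"hand": -1},
    {"x": 0,"y": 0.016,"z": -0.0368,"ax": 0,"ay": 0,"az": 0,"hand": -1},
    {"x": 0,"y": 0.0194,"z": -0.0462,"ax": 0,"ay": 0,"az": 0,"hand": -1},
    {"x": 0,"y": 0.0228,"z": -0.0556,"ax": 0,"ay": 0,"az": 0,"hand": -1},
    {"x": 0,"y": 0.0264,"z": -0.065,"ax": 0,"ay": 0,"az": 0,"hand": -1},
    {"x": 0,"y": 0.0298,"z": -0.0742,"ax": 0,"ay": 0,"az": 0,"hand": -1},
    {"x": 0,"y": 0.0332,"z": -0.0836,"ax": 0,"ay": 0,"az": 0,"hand": -1},
    {"x": 0,"y": 0.0366,"z": -0.093,"ax": 0,"ay": 0,"az": 0,"hand": -1},
    {"x": 0,"y": 0.0402,"z": -0.1024,"ax": 0,"ay": 0,"az": 0,"hand": -1},
    {"x": 0,"y": 0.0436,"z": -0.1118,"ax": 0,"ay": 0,"az": 0,"hand": -1},
    {"x": 0,"y": 0.047,"z": -0.1212,"ax": 0,"ay": 0,"az": 0,"hand": -1},
    {"x": 0,"y": 0.0504,"z": -0.1306,"ax": 0,"ay": 0,"az": 0,"hand": -1},
    {"x": 0,"y": 0.054,"z": -0.14,"ax": 0,"ay": 0,"az": 0,"hand": -1},
    {"x": 0,"y": 0.0574,"z": -0.1494,"ax": 0,"ay": 0,"az": 0,"hand": -1},
    {"x": 0,"y": 0.0608,"z": -0.1588,"ax": 0,"ay": 0,"az": 0,"hand": -1},
    {"x": 0,"y": 0.0642,"z": -0.1682,"ax": 0,"ay": 0,"az": 0,"hand": -1},
    {"x": 0,"y": 0.0678,"z": -0.1776,"ax": 0,"ay": 0,"az": 0,"hand": -1},
    {"x": 0,"y": 0.0712,"z": -0.187,"ax": 0,"ay": 0,"az": 0,"hand": -1},
  ],
)

```text
time: 6.68
eef_pos: [0.5067, 0.0176, 0.2205]
tcp_rot: [1.894, 2.179, 0.385]
ft_force: [3.5, -4.0, -6.4]
width: 0.138
finger_force: 30.0
```

```bash
cat > st.py <<'E'
from h import *
s=monitor.get_state(); R=Ro.from_rotvec(s["tcp_rot"]).as_matrix(); print(s["time"],"F",s["ft_force"].round(2) if hasattr(s["ft_force"],"round") else s["ft_force"],s["width"],"lift(grasp)",((s["eef_pos"]-.019*R[:,2])[2]-.13865)*1e3)
p=camera("side"); hsv=cv2.cvtColor(p["frame"],cv2.COLOR_BGR2HSV)
cv2.imwrite("pics/s%d.png"%(s["time"]*1000),cv2.resize(p["frame"][130:270,190:350],None,fx=4,fy=4,interpolation=cv2.INTER_CUBIC))
for name,lo,hi in [("blue",(105,120,40),(125,255,255)),("red",(0,180,80),(4,255,255))]:
    w=world(p,mask=cv2.inRange(hsv,lo,hi)>0); w=w[(w[:,0]>.42)&(w[:,0]<.66)&(abs(w[:,1]-.03)<.13)&(w[:,2]>.06)]
    if len(w): print(name,len(w),np.median(w,0).round(4),w.min(0).round(3),w.max(0).round(3))
E
python3 st.py
```

```text
6.675 F [ 3.51 -3.99 -6.44] 0.13792991877071833 lift(grasp) 99.72502412351017
blue 177 [0.4915 0.0822 0.2408] [0.485 0.002 0.145] [0.504 0.095 0.261]
red 43 [0.5891 0.0305 0.1781] [ 0.572 -0.028  0.132] [0.608 0.037 0.183]
```

Scaled: -46 mm is -0.092, 16.9 mm is 0.0338.

Request:
send_rows(
  moves=[
    {"x": 0,"y": 0.0028,"z": -0.0076,"ax": 0,"ay": 0,"az": 0,"hand": -1},
    {"x": 0,"y": 0.0056,"z": -0.015,"ax": 0,"ay": 0,"az": 0,"hand": -1},
    {"x": 0,"y": 0.0082,"z": -0.0226,"ax": 0,"ay": 0,"az": 0,"hand": -1},
    {"x": 0,"y": 0.011,"z": -0.03,"ax": 0,"ay": 0,"az": 0,"hand": -1},
    {"x": 0,"y": 0.0138,"z": -0.0376,"ax": 0,"ay": 0,"az": 0,"hand": -1},
    {"x": 0,"y": 0.0166,"z": -0.045,"ax": 0,"ay": 0,"az": 0,"hand": -1},
    {"x": 0,"y": 0.0194,"z": -0.0526,"ax": 0,"ay": 0,"az": 0,"hand": -1},
    {"x": 0,"y": 0.022,"z": -0.06,"ax": 0,"ay": 0,"az": 0,"hand": -1},
    {"x": 0,"y": 0.0248,"z": -0.0676,"ax": 0,"ay": 0,"az": 0,"hand": -1},
    {"x": 0,"y": 0.0276,"z": -0.075,"ax": 0,"ay": 0,"az": 0,"hand": -1},
    {"x": 0,"y": 0.0304,"z": -0.0826,"ax": 0,"ay": 0,"az": 0,"hand": -1},
    {"x": 0,"y": 0.0338,"z": -0.092,"ax": 0,"ay": 0,"az": 0,"hand": -1},
    {"x": 0,"y": 0.0338,"z": -0.092,"ax": 0,"ay": 0,"az": 0,"hand": -1},
    {"x": 0,"y": 0.0338,"z": -0.092,"ax": 0,"ay": 0,"az": 0,"hand": -1},
    {"x": 0,"y": 0.0338,"z": -0.092,"ax": 0,"ay": 0,"az": 0,"hand": -1},
  ],
)

```text
time: 8.6
eef_pos: [0.5067, 0.0176, 0.2691]
tcp_rot: [1.894, 2.18, 0.384]
ft_force: [2.1, -5.0, -5.4]
width: 0.136
finger_force: 30.0
```

```bash
python3 st.py; ls pics
```

```text
8.6 F [ 2.1  -5.   -5.37] 0.13577025539652537 lift(grasp) 148.28278834240731
blue 195 [0.4912 0.0863 0.2889] [0.485 0.009 0.192] [0.505 0.097 0.309]
red 47 [0.589  0.0289 0.227 ] [ 0.572 -0.028  0.184] [0.608 0.036 0.23 ]
both.png
s6675.png
s8600.png
side0.png
top0.png
w1.png
```

View pics/s8600.png

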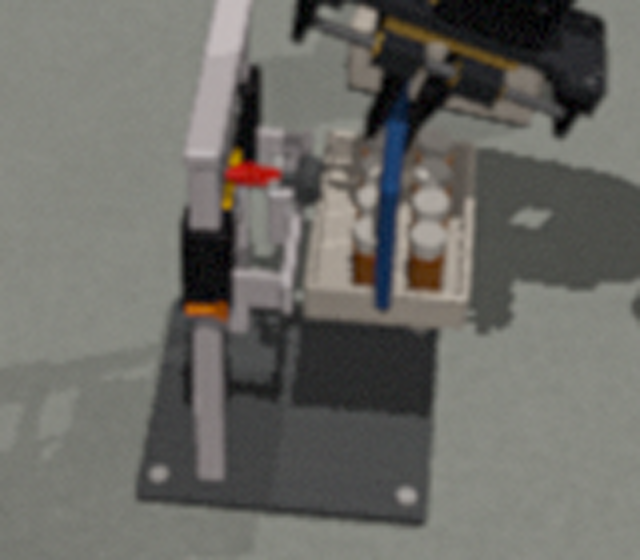

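The crop shows the red nose level at (250,172), in front of and above the yellow rung. Its height offset from the tray matches the starting one, so the pawl is level. Now I'll lower slowly.

Scaled: 14.1 mm is 0.0282, 12.7 mm is 0.0254.

Request:
send_rows(
  moves=[
    {"x": 0,"y": -0.001,"z": 0.0028,"ax": 0,"ay": 0,"az": 0,"hand": -1},
    {"x": 0,"y": -0.002,"z": 0.0056,"ax": 0,"ay": 0,"az": 0,"hand": -1},
    {"x": 0,"y": -0.0032,"z": 0.0084,"ax": 0,"ay": 0,"az": 0,"hand": -1},
    {"x": 0,"y": -0.0042,"z": 0.0112,"ax": 0,"ay": 0,"az": 0,"hand": -1},
    {"x": 0,"y": -0.0052,"z": 0.014,"ax": 0,"ay": 0,"az": 0,"hand": -1},
    {"x": 0,"y": -0.0062,"z": 0.0168,"ax": 0,"ay": 0,"az": 0,"hand": -1},
    {"x": 0,"y": -0.0072,"z": 0.0198,"ax": 0,"ay": 0,"az": 0,"hand": -1},
    {"x": 0,"y": -0.0082,"z": 0.0226,"ax": 0,"ay": 0,"az": 0,"hand": -1},
    {"x": 0,"y": -0.0094,"z": 0.0254,"ax": 0,"ay": 0,"az": 0,"hand": -1},
    {"x": 0,"y": -0.0104,"z": 0.0282,"ax": 0,"ay": 0,"az": 0,"hand": -1},
  ],
)

```text
time: 9.9
eef_pos: [0.5067, 0.0177, 0.254]
tcp_rot: [1.894, 2.18, 0.385]
ft_force: [2.2, -3.9, -4.9]
width: 0.14
finger_force: 30.0
```

Scaled: 1.4 mm is 0.0028, 0.9 mm is 0.0018.

Request:
send_rows(
  moves=[
    {"x": 0,"y": -0.0004,"z": 0.001,"ax": 0,"ay": 0,"az": 0,"hand": -1},
    {"x": 0,"y": -0.0006,"z": 0.0018,"ax": 0,"ay": 0,"az": 0,"hand": -1},
    {"x": 0,"y": -0.001,"z": 0.0028,"ax": 0,"ay": 0,"az": 0,"hand": -1},
  ],
)

```text
time: 10.28
eef_pos: [0.5067, 0.0177, 0.2525]
tcp_rot: [1.894, 2.18, 0.385]
ft_force: [1.8, -4.8, -4.5]
width: 0.141
finger_force: 30.0
```

Scaled: 0.9 mm is 0.0018, 0.5 mm is 0.001.

Request:
send_rows(
  moves=[
    {"x": 0,"y": -0.0004,"z": 0.001,"ax": 0,"ay": 0,"az": 0,"hand": -1},
    {"x": 0,"y": -0.0006,"z": 0.0018,"ax": 0,"ay": 0,"az": 0,"hand": -1},
    {"x": 0,"y": -0.0006,"z": 0.0018,"ax": 0,"ay": 0,"az": 0,"hand": -1},
  ],
)

```text
time: 10.65
eef_pos: [0.5067, 0.0177, 0.2515]
tcp_rot: [1.894, 2.18, 0.384]
ft_force: [2.0, -5.0, -4.8]
width: 0.136
finger_force: 30.0
```

Scaled: 0.9 mm is 0.0018, 0.5 mm is 0.001.

Request:
send_rows(
  moves=[
    {"x": 0,"y": -0.0004,"z": 0.001,"ax": 0,"ay": 0,"az": 0,"hand": -1},
    {"x": 0,"y": -0.0006,"z": 0.0018,"ax": 0,"ay": 0,"az": 0,"hand": -1},
    {"x": 0,"y": -0.0006,"z": 0.0018,"ax": 0,"ay": 0,"az": 0,"hand": -1},
  ],
)

```text
time: 11.02
eef_pos: [0.5066, 0.0177, 0.2505]
tcp_rot: [1.894, 2.18, 0.384]
ft_force: [1.9, -4.5, -5.5]
width: 0.137
finger_force: 30.0
```

Scaled: 0.6 mm is 0.0012, 0.3 mm is 0.0006.

Request:
send_rows(
  moves=[
    {"x": 0,"y": -0.0002,"z": 0.0006,"ax": 0,"ay": 0,"az": 0,"hand": -1},
    {"x": 0,"y": -0.0004,"z": 0.0012,"ax": 0,"ay": 0,"az": 0,"hand": -1},
    {"x": 0,"y": -0.0004,"z": 0.0012,"ax": 0,"ay": 0,"az": 0,"hand": -1},
  ],
)

```text
time: 11.4
eef_pos: [0.5066, 0.0177, 0.2499]
tcp_rot: [1.894, 2.18, 0.384]
ft_force: [2.2, -4.7, -5.2]
width: 0.137
finger_force: 30.0
```

Scaled: 0.6 mm is 0.0012, 0.3 mm is 0.0006.

Request:
send_rows(
  moves=[
    {"x": 0,"y": -0.0002,"z": 0.0006,"ax": 0,"ay": 0,"az": 0,"hand": -1},
    {"x": 0,"y": -0.0004,"z": 0.0012,"ax": 0,"ay": 0,"az": 0,"hand": -1},
    {"x": 0,"y": -0.0004,"z": 0.0012,"ax": 0,"ay": 0,"az": 0,"hand": -1},
  ],
)

```text
time: 11.78
eef_pos: [0.5067, 0.0177, 0.2493]
tcp_rot: [1.894, 2.18, 0.384]
ft_force: [2.5, -4.2, -6.0]
width: 0.138
finger_force: 30.0
```

Scaled: 0.6 mm is 0.0012, 0.3 mm is 0.0006.

Request:
send_rows(
  moves=[
    {"x": 0,"y": -0.0002,"z": 0.0006,"ax": 0,"ay": 0,"az": 0,"hand": -1},
    {"x": 0,"y": -0.0004,"z": 0.0012,"ax": 0,"ay": 0,"az": 0,"hand": -1},
    {"x": 0,"y": -0.0004,"z": 0.0012,"ax": 0,"ay": 0,"az": 0,"hand": -1},
  ],
)

```text
time: 12.15
eef_pos: [0.5067, 0.0176, 0.2486]
tcp_rot: [1.894, 2.18, 0.384]
ft_force: [1.8, -5.1, -4.8]
width: 0.136
finger_force: 30.0
```

Scaled: 0.6 mm is 0.0012, 0.3 mm is 0.0006.

Request:
send_rows(
  moves=[
    {"x": 0,"y": -0.0002,"z": 0.0006,"ax": 0,"ay": 0,"az": 0,"hand": -1},
    {"x": 0,"y": -0.0004,"z": 0.0012,"ax": 0,"ay": 0,"az": 0,"hand": -1},
    {"x": 0,"y": -0.0004,"z": 0.0012,"ax": 0,"ay": 0,"az": 0,"hand": -1},
  ],
)

```text
time: 12.52
eef_pos: [0.5066, 0.0177, 0.248]
tcp_rot: [1.894, 2.18, 0.384]
ft_force: [2.7, -4.3, -4.9]
width: 0.133
finger_force: 30.0
```

Scaled: 0.6 mm is 0.0012, 0.3 mm is 0.0006.

Request:
send_rows(
  moves=[
    {"x": 0,"y": -0.0002,"z": 0.0006,"ax": 0,"ay": 0,"az": 0,"hand": -1},
    {"x": 0,"y": -0.0004,"z": 0.0012,"ax": 0,"ay": 0,"az": 0,"hand": -1},
    {"x": 0,"y": -0.0004,"z": 0.0012,"ax": 0,"ay": 0,"az": 0,"hand": -1},
  ],
)

```text
time: 12.9
eef_pos: [0.5067, 0.0177, 0.2474]
tcp_rot: [1.894, 2.18, 0.384]
ft_force: [1.4, -5.5, -4.6]
width: 0.137
finger_force: 30.0
```

Scaled: 0.6 mm is 0.0012, 0.3 mm is 0.0006.

Request:
send_rows(
  moves=[
    {"x": 0,"y": -0.0002,"z": 0.0006,"ax": 0,"ay": 0,"az": 0,"hand": -1},
    {"x": 0,"y": -0.0004,"z": 0.0012,"ax": 0,"ay": 0,"az": 0,"hand": -1},
    {"x": 0,"y": -0.0004,"z": 0.0012,"ax": 0,"ay": 0,"az": 0,"hand": -1},
  ],
)

```text
time: 13.28
eef_pos: [0.5066, 0.0177, 0.2467]
tcp_rot: [1.894, 2.18, 0.384]
ft_force: [1.5, -4.8, -4.7]
width: 0.136
finger_force: 30.0
```

Scaled: 0.6 mm is 0.0012, 0.3 mm is 0.0006.

Request:
send_rows(
  moves=[
    {"x": 0,"y": -0.0002,"z": 0.0006,"ax": 0,"ay": 0,"az": 0,"hand": -1},
    {"x": 0,"y": -0.0004,"z": 0.0012,"ax": 0,"ay": 0,"az": 0,"hand": -1},
    {"x": 0,"y": -0.0004,"z": 0.0012,"ax": 0,"ay": 0,"az": 0,"hand": -1},
  ],
)

```text
time: 13.65
eef_pos: [0.5067, 0.0177, 0.2463]
tcp_rot: [1.894, 2.18, 0.384]
ft_force: [1.6, -4.5, -3.8]
width: 0.137
finger_force: 30.0
```

Scaled: 0.3 mm is 0.0006, -0.1 mm is -0.0002.

Request:
send_rows(
  moves=[
    {"x": 0,"y": -0.0002,"z": 0.0006,"ax": 0,"ay": 0,"az": 0,"hand": -1},
    {"x": 0,"y": -0.0002,"z": 0.0006,"ax": 0,"ay": 0,"az": 0,"hand": -1},
  ],
)

```text
time: 13.9
eef_pos: [0.5067, 0.0177, 0.2462]
tcp_rot: [1.894, 2.18, 0.384]
ft_force: [-0.4, -5.4, -1.5]
width: 0.139
finger_force: 30.0
```

Contact: the load is moving onto the rung at lift ≈125.5 mm. I'll take one or two more small steps.

Scaled: 0.3 mm is 0.0006, -0.1 mm is -0.0002.

Request:
send_rows(
  moves=[
    {"x": 0,"y": -0.0002,"z": 0.0006,"ax": 0,"ay": 0,"az": 0,"hand": -1},
    {"x": 0,"y": -0.0002,"z": 0.0006,"ax": 0,"ay": 0,"az": 0,"hand": -1},
    {"x": 0,"y": -0.0002,"z": 0.0006,"ax": 0,"ay": 0,"az": 0,"hand": -1},
  ],
)

```text
time: 14.28
eef_pos: [0.5067, 0.0177, 0.246]
tcp_rot: [1.893, 2.18, 0.385]
ft_force: [-0.5, -5.9, 0.3]
width: 0.134
finger_force: 30.0
```

```bash
python3 st.py
```

```text
14.275 F [-0.5  -5.93  0.29] 0.1341360857431073 lift(grasp) 125.22242953022894
blue 179 [0.4912 0.086  0.2663] [0.484 0.007 0.172] [0.503 0.096 0.279]
red 46 [0.5903 0.0297 0.2033] [ 0.574 -0.027  0.159] [0.61  0.038 0.208]
```

Scaled: -90 mm is -0.18, -75 mm is -0.15.

Request:
send_rows(
  moves=[
    {"x": 0,"y": 0,"z": 0,"ax": 0,"ay": 0,"az": 0,"hand": 0.2},
    {"x": 0,"y": 0,"z": 0,"ax": 0,"ay": 0,"az": 0,"hand": 0.2},
    {"x": 0,"y": 0,"z": 0,"ax": 0,"ay": 0,"az": 0,"hand": 0.2},
    {"x": 0,"y": 0,"z": 0,"ax": 0,"ay": 0,"az": 0,"hand": 0.2},
    {"x": 0,"y": 0,"z": -0.03,"ax": 0,"ay": 0,"az": 0,"hand": 0.2},
    {"x": 0,"y": 0,"z": -0.07,"ax": 0,"ay": 0,"az": 0,"hand": 0.2},
    {"x": 0,"y": 0,"z": -0.11,"ax": 0,"ay": 0,"az": 0,"hand": 0.2},
    {"x": 0,"y": 0,"z": -0.15,"ax": 0,"ay": 0,"az": 0,"hand": 0.2},
    {"x": 0,"y": 0,"z": -0.18,"ax": 0,"ay": 0,"az": 0,"hand": 0.2},
    {"x": 0,"y": 0,"z": -0.18,"ax": 0,"ay": 0,"az": 0,"hand": 0.2},
    {"x": 0,"y": 0,"z": -0.18,"ax": 0,"ay": 0,"az": 0,"hand": 0.2},
  ],
)

```text
time: 15.7
eef_pos: [0.4762, 0.0136, 0.3297]
tcp_rot: [1.894, 2.18, 0.385]
ft_force: [0.2, -0.6, -0.2]
width: 0.604
finger_force: 0.0
```

```bash
python3 st.py; ls -t pics|head -1
```

```text
15.7 F [ 0.22 -0.59 -0.17] 0.6035276631470186 lift(grasp) 208.94768844948464
blue 227 [0.4932 0.0624 0.2677] [ 0.486 -0.056  0.173] [0.512 0.096 0.272]
red 49 [0.5894 0.0307 0.2036] [ 0.572 -0.025  0.162] [0.607 0.038 0.209]
s15700.png
```

The tray stayed up: the red nose is still at z≈0.204 and the handle hasn't moved. The gripper is clear of it, so I'm handing in.

```bash
python3 -c "
from h import *
print(robot.finish_job())"
```

```text
the job is handed in; nothing more can be done
None
```

The tray's pawl is resting on the yellow rung and carrying it, and the gripper has let go and backed clear. The job is handed in at about 16 s of the 50 s allowed, but no verdict came back.

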